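Clear the filter tray and hold the lamp shutter half open

TASK

The grey lamp house needs a half-light check without its filter. Take the pull on its front and draw the filter tray all the way out to its stop while the shutter on top stays shut; then take the upright tab of the sprung shutter and slide it open to half its travel, so that the blade covers half of the window, without ever running it wide open on the way, and finish while still holding it there by the tab (it springs shut if let go). Leave the tray out, and do not move or knock over the vial and the petri dish that stand either side of the pull.

Things in the scene. Friction and masses are not known exactly. Their poses are not given: they have to be found in the camera images.
- lamp_house: Grey painted metal box, fixed to the worktop, 130 mm deep (x), 180 wide (y), 90 high; right of the big black instrument, place and yaw vary. Origin: centre of its underside. x points from its front to its back, y to the left seen from the front, z up. Filter tray in the front face (x = -65 mm); shutter on top, sliding along y between two rails (outer edges x = +-34 mm, tops at 98 mm height).
- window (a point): Centre of the rectangular window in the lamp house's top, 90 mm above the worktop, at x = 0, y = -32 mm of the lamp house; the window measures 40 mm in x, 52 mm in y.
- half_mark (a point): Longer, middle one of three short black marks on the top, in front of the front rail (x = -43, y = -2 mm of the lamp house): the tab's centre stands level with it at half travel; the other two, 30 mm to either side in y, are for shut (-y) and wide open (+y).
- pull_grip (a point): Point to grip on the tray's aluminium pull, moving with it: 62 mm above the worktop, at x = -94 mm, y = 0 of the lamp house when the tray is in; axes as the lamp house's. The pull is an upright plate 10 mm thick (y), 48 long (x), 44 to 78 mm above the worktop, with a 16 mm round post at its outer end. Pinch it from above across its thickness; 50 mm free on both sides.
- tray (a joint): How far the filter tray is drawn out, m: 0 = in, 0.05 = at its stop; it slides towards the lamp house's -x (out of the front). It may start up to 12 mm out. About 2.5 N of friction, no spring: it stays where it is left.
- shutter_slide: Steel shutter: blade 50 mm (x) x 60 mm (y), 3 mm thick, on the lamp house's top, with an upright tab in its middle: 10 mm thick (y), 28 mm wide (x), top 131 mm above the worktop, foot plate top at 96 mm. Pinch the tab from above across its thickness (lamp house's y). Origin and axes as the lamp house's when shut, moving with the shutter: use tab_grip.
- tab_grip (a point): Point to grip on the shutter tab: its centre, 120 mm above the worktop (11 mm below its top edge); at x = 0, y = -32 mm of the lamp house when shut; axes parallel to the lamp house's. It moves with the shutter.
- shutter (a joint): How far the shutter is slid open, m: 0 = shut, 0.06 = wide open; it slides towards the lamp house's +y. Half travel is 0.03; there the blade's trailing edge lies on the middle of the window. A spring pushes it shut with 3.6 N at 0, 9 N at half and 14.4 N at wide open; it closes when let go.
- vial_1: Loose screw-cap glass vial, 27 mm diameter, 60 mm high, standing right of the lamp house and the pull (lamp house x about -50, y about -125 mm). Origin: centre of its underside.
- petri_1: Loose glass petri dish, 91 mm diameter, 16 mm high, left of the tray pull (lamp house x about -115, y about +130 mm). Origin: centre of its underside.

How it is judged:
On the way, in this order (a step that is already met when the one before it is completed fails the run):
1. the tray is drawn out to its stop while the shutter is shut (value of joint tray above 0.046 m and value of joint shutter below 0.006 m), for 0.2 s.
2. the shutter is held at half travel by its tab (value of joint shutter between 0.025 and 0.035 m and contact force between the fingers and shutter_slide above 2 N), for 0.5 s.
At the end, for the whole second after the job is handed in: The tray is within 4 mm of its stop, the shutter stands at half travel (30 mm, within 5 mm) and the fingers bear on its tab (more than 2 N); the vial is upright and the vial and the dish are within 20 mm of where they stood (all of step 2 and value of joint tray above 0.046 m and angle between vial_1's own z axis and vertical below 0.2 rad and distance of each of vial_1, petri_1 from where it was at the start of the episode below 0.02 m); the arm keeps its last pose, push and grip.
It fails at once if the shutter is run wide open (beyond 52 of its 60 mm) (value of joint shutter above 0.052 m).
It fails at once if the vial is knocked over or moved more than 20 mm (angle between vial_1's own z axis and vertical above 0.6 rad or distance of vial_1 from where it was at the start of the episode above 0.02 m).
It fails at once if the dish is moved more than 20 mm (distance of petri_1 from where it was at the start of the episode above 0.02 m).
It also fails if it takes over 38 s, if anything falls off the work surface, if the arm or the gripper's body presses on something with over 40 N, if the wrist force passes 120 N, or if a joint passes its speed limit or range.

ROBOT

A 7-joint arm with a two-finger parallel gripper is mounted at the origin on a cart in front of the work surface, level with it; the furniture and walls round the work are solid. World frame = base frame: x ahead of the robot, y to its left, z up, the work surface at z = 0. Lengths are in m, angles in rad, forces in N, time in s.
With the tool pointing down it reaches from about 0.425 to 0.925 m from the base axis. Payload 6.8 kg.
Tool frame: the origin (TCP) lies between the finger pads; the fingertips stand 8 mm ahead of it and the grasp point (between the pads) lies 11 mm behind it; z points along the fingers, y is the line along which they close (so a half turn about z gives the same grasp; the last joint's range is limited). The gripper opens to 85 mm and grips with 20 to 120 N. Pads are 22 mm wide; open, the fingers measure 114 mm over their backs; the gripper's body (76 mm by 85 mm) begins 54 mm behind the grasp point. The pads swing forward as they close: fully open they stand 13 mm farther back than shut.
Start: joints at [-1.446, 0.477, 0.022, 1.555, -0.011, 1.109, -0.083], TCP at [0.156, 0.657, 0.239] pointing down, gripper open.
Joint ranges: [-2.96, 2.96], [-0.34, 2.1], [-1.41, 1.46], [0.24, 2.44], [-1.37, 4.51], [0.17, 1.92], [-2.96, 2.96]. Speed limits (rad/s): [2.39, 2.39, 3.14, 3.14, 3.14, 3.14, 3.14].

INTERFACE

Orientations are given as a rotation vector (axis times angle).
In Python, from station import arm, move_gripper, capture, camera_model, models, readout gives the robot as it stands. Calls block until the motion is done:
- arm.reach(position, orientation): joint-space move of the TCP to a pose.
- arm.move_linear(position, feed=0.15, rot=None): straight line of the TCP; rot=None keeps the orientation; feed is the mean speed in m/s.
- arm.goto_joints(angles): joint-space move.
- move_gripper(opening, force=None): finger opening in m; force is the grip in N (None keeps the last); returns when the fingers have stopped.
- arm.sleep(seconds).
- arm.inverse_kinematics(position, orientation): joint angles nearest the present ones, or None.
- capture(name): name is "scene" or "top" or "wrist"; returns the picture (400x640x3 uint8, blue, green, red); there is no depth.
- camera_model(name): a dict with "K" (3x3 intrinsics, pixels), "T" (4x4, takes a point from camera to world coordinates). Camera axes: x right, y down, z forward; pixel columns grow to the right and rows downward; lengths in m; the calibration is good to about 2 mm. A picture is of the moment at which its call begins: read the wrist's pose just before it. camera_model takes no time and is no camera call; for the wrist camera it gives the pose at the moment of the call.
A pose or a line that the arm cannot do raises arm.Unreachable and nothing moves.
- arm.job_done(): hands the job in; it is judged then, once.
Trained networks look in the newest picture that a camera, given by its name, has taken for a name from the list of things; names that differ only in an ending like _2 or _b are one class to them, and where a whole thing is asked for, a point or a joint stands for the part that bears it (a point fixed in the world has none). Each returns a list of dicts, best first, with "confidence" (0 to 1); they miss things now and then, are a little off and sometimes report something else, mostly with a low value. They report only what shows in the picture. A call takes as long as a camera call.
- models.find_in(target, camera): "location" ([x, y, z] in m, in world coordinates, good to about 4 mm: the middle of the surface that is visible of it).
- models.cut_out(target, camera): "region" (400x640 bool, what is visible of it).
- models.pinpoint(target, camera): "location" ([x, y, z] in m, in world coordinates, good to about 4 mm: a listed point, or the origin of a listed thing).
Readings, each from a call of its own:
- readout.current_t(): time.
- readout.current_q(): joint angles.
- readout.current_joint_vel(): joint speeds.
- readout.current_joint_efforts(): joint torques, N m.
- readout.current_tcp_pos(): TCP position.
- readout.current_ee_rot(): TCP orientation.
- readout.current_contact_force(): force on the tool from outside, world axes, zero at the start.
- readout.current_wrist_torque(): the same for the moment, N m.
- readout.current_width(): finger opening in m.
- readout.current_grip_force(): force on a finger pad.
Only numpy, scipy, OpenCV 4.12 (cv2) and the standard library are available. Lean on these libraries where they do the work, as an engineer would, in place of code of your own. Each camera call takes 0.05 s, during which the arm holds its last target. There are 200 camera calls.

## Working session

There is one attempt and no reset: what is moved stays moved. The work goes in short steps, each a Python script; the robot and the scene stay as the last script left them, time stands still between calls to the robot, and variables do not carry over. Pictures are saved under pics/ and viewed, at most 10 in all, crops included, and the job is handed in when it is done.

```bash
ls; mkdir -p pics
python3 - <<'E'
from station import *
import cv2,numpy as np
for c in ("scene","top"):
    im=capture(c); cv2.imwrite(f"pics/{c}0.png",im)
    for n in ["pull_grip","tab_grip","half_mark","window","lamp_house","vial_1","petri_1"]:
        r=models.pinpoint(n,c); print(c,n,[(np.round(d["location"],3),round(d["confidence"],2)) for d in r[:2]])
    m=camera_model(c); print(np.round(m["T"],3).tolist(),m["K"][0][0])
print(readout.current_t(),readout.current_ee_rot(),readout.current_tcp_pos())
E
```

```text
pics
station.py
scene pull_grip [(array([ 0.512, -0.289,  0.061]), 0.82), (array([ 0.548, -0.387,  0.121]), 0.55)]
scene tab_grip [(array([ 0.545, -0.385,  0.12 ]), 0.77)]
scene half_mark [(array([ 0.551, -0.334,  0.093]), 0.77)]
scene window [(array([ 0.548, -0.389,  0.091]), 0.68)]
scene lamp_house [(array([ 0.569, -0.366, -0.003]), 0.89), (array([ 0.601, -0.188,  0.001]), 0.66)]
scene vial_1 [(array([ 0.456, -0.404, -0.001]), 0.91)]
scene petri_1 [(array([ 0.606, -0.186,  0.001]), 0.77)]
[[-0.843, -0.35, 0.409, 0.13], [-0.538, 0.525, -0.66, 0.299], [0.016, -0.776, -0.63, 0.679], [0.0, 0.0, 0.0, 1.0]] 474.3317406147878
top pull_grip [(array([ 0.514, -0.29 ,  0.059]), 0.65)]
top tab_grip [(array([ 0.549, -0.39 ,  0.124]), 0.94)]
top half_mark [(array([ 0.544, -0.334,  0.088]), 0.63)]
top window [(array([ 0.545, -0.388,  0.086]), 0.69)]
top lamp_house [(array([ 0.575, -0.369, -0.002]), 0.91)]
top vial_1 [(array([ 0.456, -0.402, -0.003]), 0.71)]
top petri_1 [(array([ 0.61 , -0.188, -0.002]), 0.59)]
[[0.003, -0.987, 0.162, 0.339], [-1.0, -0.008, -0.029, -0.261], [0.029, -0.162, -0.986, 0.928], [0.0, 0.0, 0.0, 1.0]] 426.3316316901089
0.8 [3.64839653e-01 3.12030642e+00 8.66160215e-05] [0.15572028 0.65683236 0.23933727]
```

View both.

View pics/scene0.png

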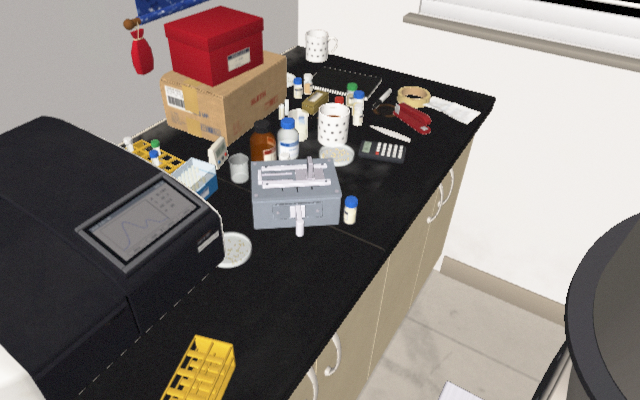

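View pics/top0.png

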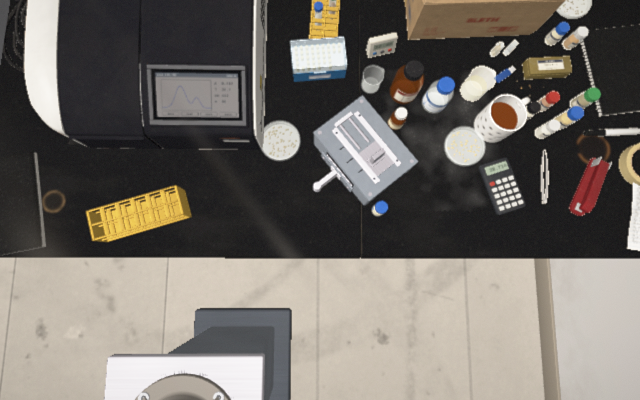

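```bash
cat > h.py <<'E'
from station import *
import cv2,numpy as np
from scipy.spatial.transform import Rotation as R
def P(c):
    m=camera_model(c); return np.array(m["K"])@np.linalg.inv(m["T"])[:3]
def tri(Pa,a,Pb,b):
    X=cv2.triangulatePoints(Pa,Pb,np.array(a,float).reshape(2,1),np.array(b,float).reshape(2,1)); return (X[:3]/X[3]).ravel()
def rv(ang,flip=0):  # tool down, tool y along world bearing ang
    y=np.array([np.cos(ang),np.sin(ang),0])*(-1 if flip else 1); z=np.array([0,0,-1.]); x=np.cross(y,z)
    return R.from_matrix(np.c_[x,y,z]).as_rotvec()
E
python3 - <<'E'
from h import *
Ps,Pt=P("scene"),P("top")
print(tri(Ps,(163,175),Pt,(245,66)),tri(Ps,(222,213),Pt,(246,124)), tri(Ps,(183,174),Pt,(245,66)))
print(np.round(R.from_rotvec(readout.current_ee_rot()).as_matrix(),2).tolist())
a=np.arctan2(.6,.8)
for f in (0,1):
    for p in [(.156,.45,.35),(.45,.0,.35),(.46,-.2,.3),(.49,-.28,.25),(.513,-.29,.051),(.48,-.245,.051),(.547,-.387,.109)]:
        q=arm.inverse_kinematics(p,rv(a,f)); print(f,p,None if q is None else np.round(q,2))
E
```

```text
[ 0.69550992 -0.13483386  0.1871076 ] [ 0.58362356 -0.14048634  0.15364733] [ 0.67348456 -0.1451323   0.1992248 ]
[[-0.97, 0.23, 0.0], [0.23, 0.97, 0.0], [-0.0, 0.0, -1.0]]
0 (0.156, 0.45, 0.35) [-1.52  0.04  0.16  1.87 -0.01  1.23 -0.72]
0 (0.45, 0.0, 0.35) [-0.93 -0.06  0.77  1.95  0.04  1.23  0.48]
0 (0.46, -0.2, 0.3) [-0.53  0.17  0.94  1.93 -0.15  1.12  1.11]
0 (0.49, -0.28, 0.25) [-0.1   0.32  0.64  1.85 -0.22  1.04  1.27]
0 (0.513, -0.29, 0.051) [ 0.06  0.62  0.46  1.93 -0.42  0.69  1.43]
0 (0.48, -0.245, 0.051) [-0.12  0.6   0.62  2.05 -0.57  0.66  1.52]
0 (0.547, -0.387, 0.109) [ 0.08  0.7   0.66  1.71 -0.52  0.92  1.59]
1 (0.156, 0.45, 0.35) [-1.    0.07 -0.38  1.84  0.03  1.23  2.39]
1 (0.45, 0.0, 0.35) [-0.16  0.    0.02  1.92 -0.    1.23 -2.64]
1 (0.46, -0.2, 0.3) [-0.78  0.3   1.32  1.94 -0.32  1.15 -1.83]
1 (0.49, -0.28, 0.25) [-0.48  0.59  1.29  1.86 -0.62  1.17 -1.47]
1 (0.513, -0.29, 0.051) [-0.3   0.89  1.05  1.95 -0.99  0.94 -1.23]
1 (0.48, -0.245, 0.051) [-0.38  0.83  1.05  2.07 -0.99  0.87 -1.24]
1 (0.547, -0.387, 0.109) [-0.19  1.04  1.26  1.72 -1.06  1.23 -1.14]
```

Run:
```python
from h import *
arm.goto_joints([-1.3,0.03,0.02,1.9,0,1.22,0.2])
arm.goto_joints([0.45,0.03,0.02,1.9,0,1.22,1.2])
print(readout.current_t(),readout.current_tcp_pos())
a=np.arctan2(.6,.8)
for i,p in enumerate([(.49,-.27,.28),(.54,-.34,.28)]):
    arm.reach(p,rv(a)); arm.sleep(.2)
    print(readout.current_t(),np.round(readout.current_q(),2))
    im=capture("wrist"); cv2.imwrite(f"pics/w{i}.png",im); np.save(f"P{i}.npy",P("wrist"))
    for n in ["pull_grip","tab_grip","half_mark","window","lamp_house"]:
        r=models.pinpoint(n,"wrist"); print(i,n,[(np.round(d["location"],4),round(d["confidence"],2)) for d in r[:2]])
```

```text
4.3333 [ 0.37950248 -0.26135811  0.34351308]
5.1083 [ 0.4   0.25 -0.01  1.79  0.    1.1   1.03]
0 pull_grip [(array([ 0.5113, -0.29  ,  0.0621]), 0.78)]
0 tab_grip [(array([ 0.5508, -0.3861,  0.12  ]), 0.79)]
0 half_mark [(array([ 0.5442, -0.335 ,  0.095 ]), 0.58), (array([ 0.5105, -0.2875,  0.0643]), 0.45)]
0 window [(array([ 0.5452, -0.3857,  0.0906]), 0.81)]
0 lamp_house [(array([ 0.5747, -0.3648, -0.0011]), 0.9)]
6.0417 [ 0.45  0.38  0.02  1.61 -0.01  1.16  1.12]
1 pull_grip [(array([ 0.5103, -0.2831,  0.0662]), 0.74)]
1 tab_grip [(array([ 0.5493, -0.3837,  0.1236]), 0.8)]
1 half_mark [(array([ 0.5408, -0.3328,  0.0935]), 0.96)]
1 window [(array([ 0.5455, -0.3866,  0.0902]), 0.67)]
1 lamp_house [(array([ 0.5717, -0.3659,  0.0013]), 0.86)]
```

View pics/w0.png

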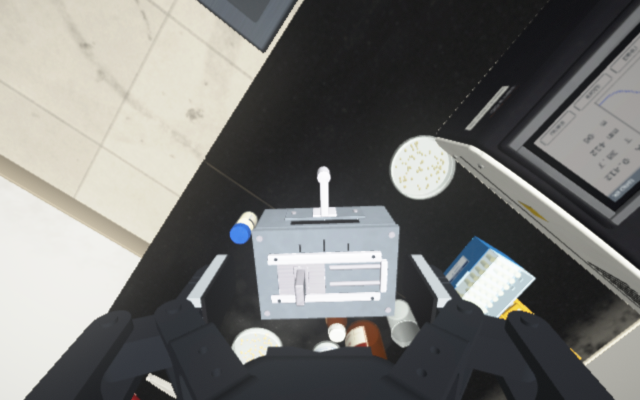

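View pics/w1.png

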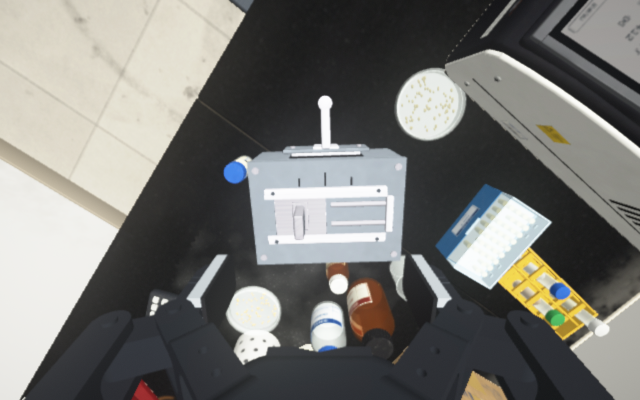

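Run:
```python
import cv2
for i,y in ((0,160),(1,90)):
    im=cv2.imread(f"pics/w{i}.png")[y:y+180,240:420]; cv2.imwrite(f"pics/c{i}.png",cv2.resize(im,None,fx=3.3,fy=3.3,interpolation=cv2.INTER_CUBIC))
a,b=[cv2.imread(f"pics/c{i}.png") for i in (0,1)]
cv2.imwrite("pics/c.png",cv2.resize(cv2.hconcat([a,b]),None,fx=1,fy=1)[:, :])
```

```text
(no output)
```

View pics/c0.png

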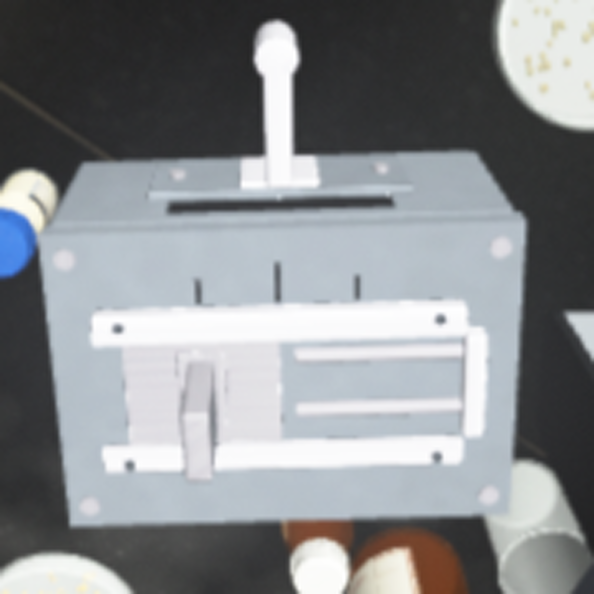

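View pics/c1.png

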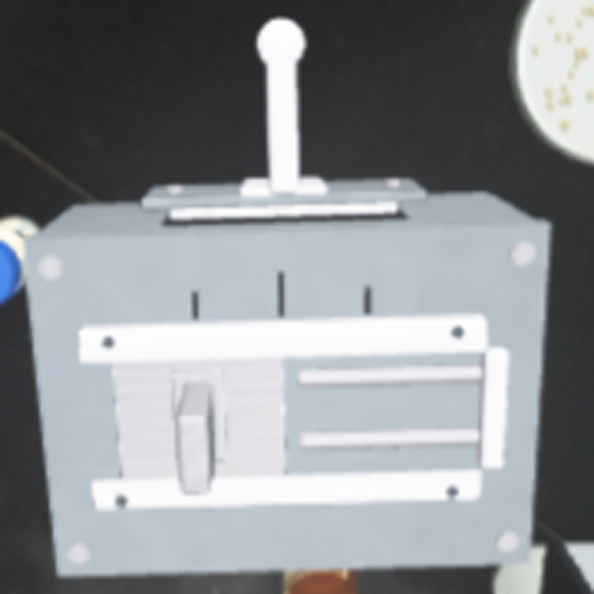

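Run:
```python
from h import *
from scipy.optimize import least_squares
P0,P1=np.load("P0.npy"),np.load("P1.npy")
F={(-.065,-.09,.09):((41,238),(25,238)),(-.065,.09,.09):((525,216),(550,222)),(.065,-.09,.09):((70,525),(58,576)),(.065,.09,.09):((511,515),(532,566)),
"m":((278,302),(281,317)),"l":((199,304),(195,319)),"r":((357,300),(368,314)),"post":((277,55),(281,42))}
X={}
for k,(a,b) in F.items():
    a=np.array(a)/3.3+[240,160]; b=np.array(b)/3.3+[240,90]
    X[k]=tri(P0,a,P1,b); print(k,np.round(X[k],4))
ks=[k for k in X if not isinstance(k,str)]
def f(p):
    c,s=np.cos(p[2]),np.sin(p[2]); 
    return np.concatenate([[p[0]+c*k[0]-s*k[1]-X[k][0],p[1]+s*k[0]+c*k[1]-X[k][1]] for k in ks])
s=least_squares(f,[.572,-.367,-.93]); print(s.x,np.round(s.fun,4))
x,y,t=s.x; Rm=np.array([[np.cos(t),-np.sin(t)],[np.sin(t),np.cos(t)]])
L=lambda p:np.round(Rm.T@(np.array(p)[:2]-[x,y]),4)
for k in "m","l","r","post": print(k,L(X[k]))
for n,p in [("pull",(.5113,-.29)),("pull",(.5103,-.2831)),("pull",(.512,-.289)),("pull",(.514,-.29)),("tab",(.5508,-.3861)),("tab",(.5493,-.3837)),("tab",(.545,-.385)),("tab",(.549,-.39)),("house",(.5747,-.3648)),("house",(.5717,-.3659)),("house",(.569,-.366)),("house",(.575,-.369))]: print(n,L(p))
```

```text
(-0.065, -0.09, 0.09) [ 0.464  -0.3705  0.0959]
(-0.065, 0.09, 0.09) [ 0.6049 -0.26    0.0847]
(0.065, -0.09, 0.09) [ 0.5445 -0.476   0.0884]
(0.065, 0.09, 0.09) [ 0.688  -0.3631  0.0877]
m [ 0.5503 -0.3416  0.0908]
l [ 0.5267 -0.3601  0.0911]
r [ 0.5734 -0.3224  0.0921]
post [ 0.495  -0.2686  0.0734]
[ 0.57531847 -0.36737772 -0.90520019] [ 0.0004 -0.0013  0.0011 -0.0007  0.0002  0.0019 -0.0017  0.0001]
m [-0.0358 -0.0037]
l [-0.0357 -0.0337]
r [-0.0366  0.0263]
post [-0.1273 -0.0022]
pull [-0.1004 -0.0026]
pull [-0.1064  0.0009]
pull [-0.1007 -0.0014]
pull [-0.0987 -0.0004]
tab [-0.0004 -0.0308]
tab [-0.0032 -0.0305]
tab [-0.0049 -0.0347]
tab [ 0.0015 -0.0347]
house [-0.0024  0.0011]
house [-0.0034 -0.0019]
house [-0.005  -0.0041]
house [ 0.0011 -0.0013]
```

```bash
cat >> h.py <<'E'
C=np.array([.5745,-.3675]); T=-.905
ex=np.array([np.cos(T),np.sin(T)]); ey=np.array([-ex[1],ex[0]])
def W(x,y,z): return np.r_[C+x*ex+y*ey,z]
def L(p): return np.round([(p[:2]-C)@ex,(p[:2]-C)@ey,p[2]],4)
ROT=rv(T+np.pi/2)
def st(m):
    f=np.array(readout.current_contact_force()); print(m,round(readout.current_t(),2),L(np.array(readout.current_tcp_pos())),"F",np.round([f[:2]@ex,f[:2]@ey,f[2]],1),"w",round(readout.current_width(),4),"g",round(readout.current_grip_force(),1)); return f
E
python3 - <<'E'
from h import *
move_gripper(.05,30)
arm.reach(W(-.100,-.001,.15),ROT)
st("hover")
arm.move_linear(W(-.100,-.001,.051),feed=.1)
st("down")
move_gripper(0,30)
arm.sleep(.1); st("grip")
E
```

```text
hover 7.41 [-0.0986 -0.0007  0.1511] F [1.1 0.4 1.2] w 0.0502 g 0.0
down 8.55 [-0.0995 -0.0008  0.0517] F [-0.1  0.9 -0.1] w 0.0501 g 0.0
grip 9.08 [-0.0998 -0.001   0.0515] F [-0.7 -1.2  6.4] w 0.0097 g 33.0
```

Run:
```python
from h import *
x=-.100
arm.move_linear(W(x-.040,-.001,.051),feed=.06); st("40")
for d in np.arange(.0425,.0581,.0025):
    arm.move_linear(W(x-d,-.001,.051),feed=.04); arm.sleep(.1)
    f=st(f"{d:.4f}")
    if f[:2]@ex>14: break
capture("top")
print([(L(np.array(r["location"])),r["confidence"]) for r in models.pinpoint("pull_grip","top")])
```

```text
40 9.9 [-0.1414 -0.0013  0.0514] F [-0.5 -2.6  9. ] w 0.0094 g 33.6
0.0425 10.25 [-0.1433 -0.0013  0.0514] F [ 1.1 -2.1  7.5] w 0.0095 g 33.4
0.0450 10.6 [-0.1433 -0.0014  0.0515] F [ 8.6 -2.5  0.2] w 0.0091 g 32.5
0.0475 10.95 [-0.1434 -0.0014  0.0515] F [16.5 -0.8 -6.8] w 0.0095 g 31.8
[]
```

Run:
```python
from h import *
arm.move_linear(W(-.1445,-.001,.051),feed=.04); arm.sleep(.1); st("relax")
move_gripper(.05); st("open")
arm.move_linear(W(-.1445,-.001,.19),feed=.2)
arm.reach(W(-.01,-.032,.20),ROT); arm.sleep(.2)
im=capture("wrist"); cv2.imwrite("pics/w2.png",im)
for n in ["pull_grip","tab_grip","half_mark"]:
    print(n,[(L(np.array(r["location"])),round(r["confidence"],2)) for r in models.pinpoint(n,"wrist")[:2]])
st("hov")
for c in ("top","scene"):
    capture(c)
    for n in ["pull_grip","tab_grip"]: print(c,n,[(L(np.array(r["location"])),round(r["confidence"],2)) for r in models.pinpoint(n,c)[:2]])
```

```text
relax 11.4 [-0.1434 -0.0013  0.0515] F [ 6.7 -2.3  1.6] w 0.0097 g 32.8
open 11.87 [-0.1451 -0.0009  0.0508] F [-0.2 -1.   0.7] w 0.05 g 0.0
pull_grip [(array([-0.1463, -0.0026,  0.0623]), 0.93), (array([-0.002 , -0.0292,  0.1206]), 0.68)]
tab_grip [(array([-0.0014, -0.0314,  0.1192]), 0.8)]
half_mark [(array([-0.0447, -0.0028,  0.0912]), 0.79)]
hov 13.72 [-0.0104 -0.0316  0.2002] F [ 0.1  0.  -0.4] w 0.0499 g 0.0
top pull_grip []
top tab_grip []
scene pull_grip [(array([-0.1463, -0.0003,  0.0582]), 0.73)]
scene tab_grip [(array([ 0.002 , -0.0323,  0.1227]), 0.77)]
```

View pics/w2.png

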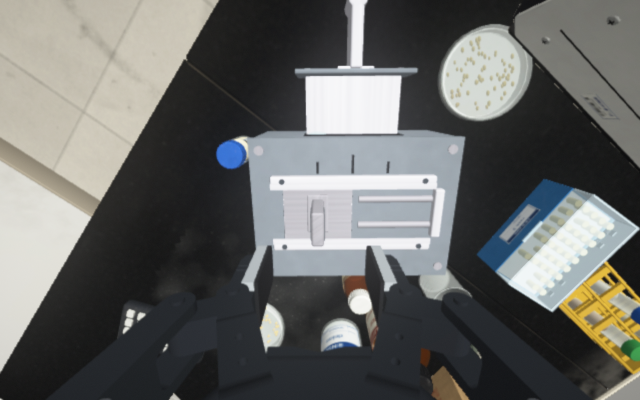

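Run:
```python
from h import *
arm.move_linear(W(-.001,-.032,.15),feed=.15)
arm.move_linear(W(-.001,-.032,.110),feed=.08); st("down")
move_gripper(0,50); arm.sleep(.2); st("grip")
y0=L(np.array(readout.current_tcp_pos()))[1]
for d in (.015,.027,.030):
    arm.move_linear(W(-.001,y0+d,.110),feed=.04); arm.sleep(.15); st(d)
im=capture("scene"); cv2.imwrite("pics/s3.png",cv2.resize(im[130:250,210:370],None,fx=4.5,fy=4.5,interpolation=cv2.INTER_CUBIC))
print([(L(np.array(r["location"])),round(r["confidence"],2)) for r in models.pinpoint("tab_grip","scene")[:2]])
```

```text
down 15.16 [-0.001  -0.032   0.1098] F [-0.   0.3 -0. ] w 0.0502 g 0.0
grip 15.8 [-0.0007 -0.0322  0.1106] F [-1.2 -2.6  5.4] w 0.0091 g 51.0
0.015 16.47 [-0.0008 -0.0194  0.1106] F [-2.3 -4.8  6.7] w 0.009 g 51.4
0.027 17.07 [-0.0009 -0.0083  0.1106] F [-2.8 -7.4  8.9] w 0.0092 g 51.7
0.03 17.47 [-0.0009 -0.0056  0.1106] F [-3.6 -8.7  9.6] w 0.0093 g 51.8
[(array([-0.0017, -0.0085,  0.123 ]), 0.82)]
```

View pics/s3.png

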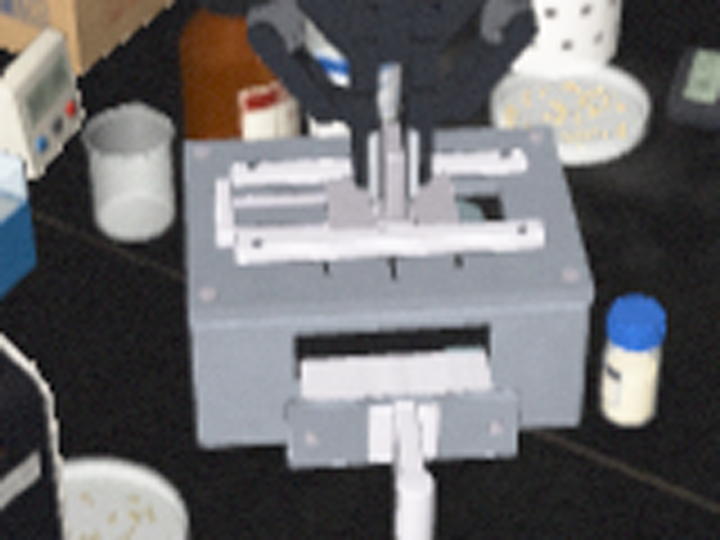

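Run:
```python
from h import *
arm.move_linear(W(-.001,-.0322+.0338,.110),feed=.02); arm.sleep(.8); st("half")
for c in ("wrist","scene"):
    im=capture(c)
    for n in ("tab_grip","pull_grip","half_mark","vial_1","petri_1"): print(c,n,[(L(np.array(r["location"])),np.round(r["location"],3),round(r["confidence"],2)) for r in models.pinpoint(n,c)[:1]])
cv2.imwrite("pics/s4.png",cv2.resize(im[130:250,210:370],None,fx=4.5,fy=4.5,interpolation=cv2.INTER_CUBIC))
st("hold")
```

```text
half 18.71 [-0.0009 -0.0021  0.1106] F [-5.2 -8.6  8.5] w 0.0092 g 51.9
wrist tab_grip [(array([-0.0018,  0.0008,  0.1199]), array([ 0.574, -0.366,  0.12 ]), 0.68)]
wrist pull_grip []
wrist half_mark [(array([-0.0462, -0.003 ,  0.0897]), array([ 0.544, -0.333,  0.09 ]), 0.8)]
wrist vial_1 []
wrist petri_1 [(array([-0.124 ,  0.1371, -0.002 ]), array([ 0.606, -0.185, -0.002]), 0.75)]
scene tab_grip [(array([ 0.0015, -0.0038,  0.1202]), array([ 0.572, -0.371,  0.12 ]), 0.61)]
scene pull_grip [(array([-0.1446, -0.0026,  0.0595]), array([ 0.483, -0.255,  0.06 ]), 0.77)]
scene half_mark [(array([-0.0428, -0.0009,  0.0916]), array([ 0.547, -0.334,  0.092]), 0.95)]
scene vial_1 [(array([-4.670e-02, -1.163e-01, -1.000e-04]), array([ 0.454, -0.403, -0.   ]), 0.84)]
scene petri_1 [(array([-0.124 ,  0.1348,  0.0002]), array([ 0.604, -0.187,  0.   ]), 0.65)]
hold 19.31 [-0.0009 -0.0021  0.1106] F [-3.8 -9.7  9. ] w 0.0092 g 51.9
```

View pics/s4.png

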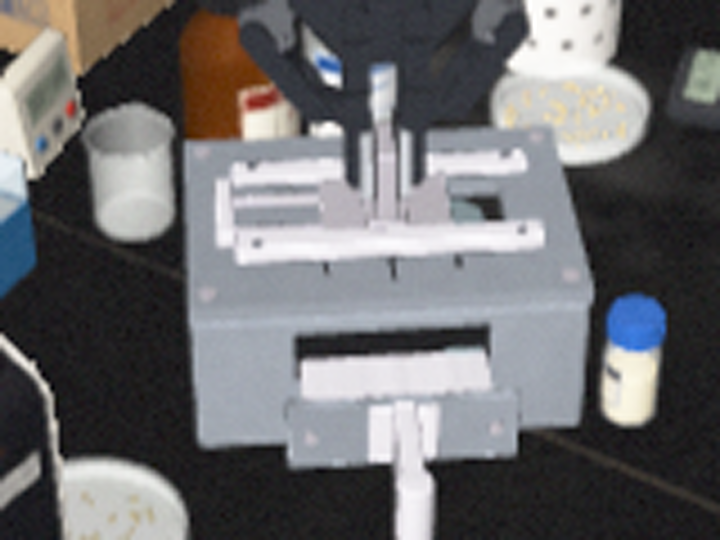

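```bash
python3 -c "
from station import arm
print(arm.job_done())"
```

```text
the job is handed in; nothing more can be done
None
```

I drew the filter tray out to its stop with the shutter shut, then slid the shutter to about 30 mm. The gripper is still holding it there by the tab, the vial and dish are where they stood, and the job was handed in at about 19 s; no verdict was shown.

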